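Level the stencil-printing board

TASK

Clear the two offcuts off the printing board into the grey bin, then stand the blue spirit level in the middle of the board, pointing lengthways along it, and let go of it to see the bubble off centre. Now turn the red levelling foot until the bubble sits centred between its two marks. Finish by pressing down on the top of the level, lightly but firmly, and end the job still pressing, never letting go, with the bubble still centred; leave the jars, brushes, spatula and tape roll alone.

Things in the scene. Friction and masses are not known exactly. Their poses are not given: they have to be found in the camera images.
- board_mid (a point): Middle of the top face of the printing board: wood with a green gridded top, 150 x 260 mm, 14 mm thick, its top about 56 mm above the table. Its y axis runs lengthways, x across, z up. It hinges at its +y end (120 mm from here); the levelling foot carries it 150 mm from here towards -y. At the start the foot end is 2 to 6 mm too low.
- stand: Dark steel base plate under the board, 170 x 340 mm, 8 mm thick, fixed to the table, turned up to 0.25 rad; origin on the table under the board's middle, y lengthways. The board's frame rides on it on rubber mounts that give about 1 mm per 4 N pressed on the board (8 mm at most) without changing the board's slope.
- foot_grip (a point): Red bar grip of the levelling foot, 50 mm long (its x axis), 14 mm thick (y), 34 mm tall (z); this point is on its axis, about 83 mm above the table, 21 mm above the black disc (42 mm wide) under the bar, 13 mm below its top. Clockwise from above lifts that end of the board: 1 rad changes the slope by 0.016 rad (4.3 mm at the foot). It needs 0.6 to 1.3 rad clockwise, takes about 0.2 N m and stays where it is left.
- level_mid (a point): Centre (half-way up) of the blue spirit level: a bar 140 mm long (its x axis), 28 mm wide (y), 42 mm tall (z), about 0.25 kg, vial in the middle of its top with a pale bubble 14 mm long and two black marks 21 mm apart. Starts upright on the table at one side of the board, the bin at the other. Either way round on the board is right.
- bubble_mid (a point): Centre of the pale bubble in the vial on the level's top, 22 mm above level_mid; it slides along the level's x axis only, between +-19 mm. Centred means that its x offset from level_mid is 0, within 3 mm. It moves towards the higher end, about 0.65 mm per 0.001 rad of slope (about 10.4 mm per rad of the foot), and settles within 1 s.
- offcut_a_mid (a point): Centre of the cork offcut lying on the board, 36 mm (x) by 26 mm (y) by 24 mm tall, 20 g.
- offcut_b_mid (a point): Middle of the dark wooden offcut lying on the board, 34 mm (x) by 26 mm (y), 14 mm tall with a step 28 mm tall that spans 18 mm of x round a point 4 mm towards -x from this point; this point is 12 mm above its underside. 25 g.
- bin: Grey open bin, 150 x 150 mm outside, walls 4 mm, 70 mm tall; origin at the centre of its underside on the table; x and y along its sides. It does not move.
- dye_blue: White dye jar with blue cap, 48 mm wide, 60 mm tall; origin under its centre; a bystander at the back right.
- dye_amber: White dye jar with orange cap, 48 mm wide, 60 mm tall; origin under its centre; a bystander at the back left.
- brush_red: Red brush 180 mm long lying along its x axis; a bystander at the back left.
- brush_black: Black brush 180 mm long lying along its x axis; a bystander near the robot on the left.
- paste_spatula: Spatula 200 mm long lying along its x axis; a bystander at the back right.
- tape_roll: Roll of paper tape, 90 mm wide, 24 mm tall; origin under its centre; a bystander near the robot on the right.

How it is judged:
On the way, in this order (a step that is already met when the one before it is completed fails the run):
1. both offcuts lie in the bin, let go (x of offcut_a_mid in the frame of bin between -0.073 and 0.073 m and y of offcut_a_mid in the frame of bin between -0.073 and 0.073 m and height (world z) of each of offcut_a_mid, offcut_b_mid below 0.06 m and x of offcut_b_mid in the frame of bin between -0.073 and 0.073 m and y of offcut_b_mid in the frame of bin between -0.073 and 0.073 m and contact force between the fingers and offcut_a below 0.1 N and contact force between the fingers and offcut_b below 0.1 N), for 0.2 s.
2. the level stands on the middle of the board, lengthways, let go, its bubble off centre (x of level_mid in the frame of board_mid between -0.035 and 0.035 m and y of level_mid in the frame of board_mid between -0.05 and 0.05 m and angle between the x axis of level_mid and the y axis of board_mid, either way round below 0.2 rad and angle between the z axis of level_mid and the z axis of board_mid, either way round below 0.03 rad and angle between level_mid's own z axis and vertical below 0.2 rad and contact force between level and board above 1 N and contact force between the fingers and level below 0.1 N and (x of bubble_mid in the frame of level_mid above 0.0035 m or x of bubble_mid in the frame of level_mid below -0.0035 m)), for 0.3 s.
At the end, for the whole second after the job is handed in: Both offcuts in the bin; the level flat on the board within 35 mm (across) and 50 mm (along) of its middle, lengthways within 0.2 rad; bubble within 3 mm of centre, board level within 0.007 rad; fingers press the level (over 2.5 N, level on board over 6 N) and keep pressing (x of offcut_a_mid in the frame of bin between -0.073 and 0.073 m and y of offcut_a_mid in the frame of bin between -0.073 and 0.073 m and height (world z) of each of offcut_a_mid, offcut_b_mid below 0.06 m and x of offcut_b_mid in the frame of bin between -0.073 and 0.073 m and y of offcut_b_mid in the frame of bin between -0.073 and 0.073 m and x of level_mid in the frame of board_mid between -0.035 and 0.035 m and y of level_mid in the frame of board_mid between -0.05 and 0.05 m and angle between the x axis of level_mid and the y axis of board_mid, either way round below 0.2 rad and angle between the z axis of level_mid and the z axis of board_mid, either way round below 0.03 rad and angle between level_mid's own z axis and vertical below 0.2 rad and contact force between level and board above 1 N and x of bubble_mid in the frame of level_mid between -0.003 and 0.003 m and contact force between level and board above 6 N and contact force between the fingers and level above 2.5 N and angle between board_mid's own z axis and vertical below 0.007 rad); the arm keeps its last pose, push and grip.
It fails at once if the level is pressed harder than 40 N onto the board (contact force between level and board above 40 N).
It fails at once if a jar, brush, spatula or tape roll is moved more than 40 mm (distance of any of dye_blue, dye_amber, brush_red, brush_black, paste_spatula, tape_roll from where it was at the start of the episode above 0.04 m).
It also fails if it takes over 72 s, if anything falls off the work surface, if the arm or the gripper's body presses on something with over 40 N, if the wrist force passes 120 N, or if a joint passes its speed limit or range.

ROBOT

A 7-joint arm with a two-finger parallel gripper is mounted at the origin on the work surface. World frame = base frame: x ahead of the robot, y to its left, z up, the work surface at z = 0. Lengths are in m, angles in rad, forces in N, time in s.
With the tool pointing down it reaches from about 0.425 to 0.925 m from the base axis. Payload 6.8 kg.
Tool frame: the origin (TCP) lies on the centre line of the jaws, within the pads' length; the fingertips stand 14 mm ahead of it and the grasp point (between the pads) lies 5 mm behind it (r.tips_ahead is the distance from the TCP to the fingertips, in m); z points along the fingers, y is the line along which they close (so a half turn about z gives the same grasp; the last joint's range is limited). The gripper opens to 85 mm and grips with 20 to 120 N. Pads are 22 mm wide; open, the fingers measure 114 mm over their backs; the gripper's body (76 mm by 85 mm) begins 54 mm behind the grasp point. The pads swing forward as they close: fully open they stand 13 mm farther back than shut.
Start: joints at [1.073, 0.477, 0.022, 1.555, -0.011, 1.109, -0.083], TCP at [0.257, -0.624, 0.245] pointing down, gripper open.
Joint ranges: [-2.96, 2.96], [-0.34, 2.1], [-1.41, 1.46], [0.24, 2.44], [-1.37, 4.51], [0.17, 1.92], [-2.96, 2.96]. Speed limits (rad/s): [2.39, 2.39, 3.14, 3.14, 3.14, 3.14, 3.14].

INTERFACE

Orientations are given as a rotation vector (axis times angle).
In Python, from bench import r, eyes gives the robot as it stands.
- The arm moves only by the tool step_arm, never from a script. Its argument "rows" is a list of rows, each a list of 6 numbers: the shift along the world's x, y, z in units of 60 cm (1.0 is 60 cm), then the turn, a rotation vector about the world's x, y, z in units of pi rad (1.0 is pi rad). In form: [[x, y, z, rx, ry, rz], ...]. A call has 1 to 5 rows; each row is the pose to reach, as a shift and turn from the pose commanded when the call began, turning the shorter way round; what a row does not reach only later rows make up. A row lasts 1/12 s, in which the tool goes at most 41.7 mm and 7.16 degrees, less where a joint would pass 70% of its speed; a pose out of reach is approached as far as the arm can. A call with a number of a shift or a turn outside -1 to 1 is refused whole. A call with a gripper value outside its range is refused whole. "jaw" is the closure, from 0 (fully open) to 1 (shut), set as the call begins (left out, the last holds). The fingers move at their own pace and stop on an object; "squeeze" is the grip in N (left out, the last holds). Time passes only in rows, so rows that repeat a pose let the fingers close. It gives the time, the measured TCP pose, the force, the opening and the grip force at its end, in the units of the state.
- r.get_obs(): the state, without advancing time (a new reading comes with each control period).
- eyes.grab_frame(name): name is "side" or "top"; returns the picture (400x640x3 uint8, red, green, blue); there is no depth.
- eyes.camera_info(name): a dict with "mtx" (3x3 intrinsics, pixels), "extrinsics" (4x4, takes a point from camera to world coordinates). Camera axes: x right, y down, z forward; pixel columns grow to the right and rows downward; lengths in m; the calibration is good to about 2 mm. A picture is of the moment at which its call begins. camera_info takes no time and is no camera call.
- r.hand_in(): hands the job in; it is judged then, once.
The state is a dict: "clock": time; "joints": joint angles; "qvel": joint speeds; "tau": joint torques, N m; "tcp_pos": TCP position; "orientation": TCP orientation; "contact_force": force on the tool from outside, world axes, zero at the start; "moment": the same for the moment, N m; "grip_width": finger opening in m; "gripper_force": force on a finger pad.
Only numpy, scipy, OpenCV 4.12 (cv2) and the standard library are available. Lean on these libraries where they do the work, as an engineer would, in place of code of your own. Each camera call takes 0.05 s, during which the arm holds its last target. There are 200 camera calls.

## Working session

There is one attempt and no reset: what is moved stays moved. The work goes in short steps, Python scripts to look and compute and a tool call to move; the robot and the scene stay as the last step left them, time stands still between calls to the robot, and variables do not carry over. Pictures are saved under pics/ and viewed, at most 10 in all, crops included, and the job is handed in when it is done.

Besides the shell and the picture viewer there is one more tool, called after "Emit:" as name(argument=value, ...) on one line, values as JSON. step_arm: Moves the arm, as the interface text tells. Shifts and turns lie within -1 to 1; 1 stands for 60 cm of shift or pi rad of turn. Its arguments: {"type":"object","properties":{"rows":{"type":"array"},"jaw":{"type":"number"},"squeeze":{"type":"number"}},"required":["rows"]}

```bash
mkdir -p pics; ls; python3 - <<'E'
from bench import r,eyes
import cv2,numpy as np
for n in("top","side"):
    im=eyes.grab_frame(n); cv2.imwrite(f"pics/{n}0.png",im[:,:,::-1]); i=eyes.camera_info(n); print(np.round(i["mtx"],1).tolist(),np.round(i["extrinsics"],4).tolist())
print(r.get_obs(), r.tips_ahead)
E
```

```text
pics
[[479.8, 0.0, 313.5], [0.0, 479.8, 201.7], [0.0, 0.0, 1.0]] [[0.0014, -0.9848, 0.1737, 0.288], [-1.0, -0.0006, 0.0049, -0.0077], [-0.0048, -0.1737, -0.9848, 1.5849], [0.0, 0.0, 0.0, 1.0]]
[[388.6, 0.0, 320.3], [0.0, 388.6, 189.1], [0.0, 0.0, 1.0]] [[-0.6942, -0.5046, 0.5133, 0.0538], [-0.7195, 0.4658, -0.5151, 0.497], [0.0209, -0.7269, -0.6864, 0.7332], [0.0, 0.0, 0.0, 1.0]]
{'clock': 0.1, 'joints': array([ 1.07292181,  0.47771701,  0.02235182,  1.55634007, -0.01149704,
        1.10932824, -0.08311218]), 'qvel': array([-0.00135636, -0.00022485,  0.00236426, -0.00310123,  0.00045039,
       -0.00172472,  0.00082166]), 'tau': array([ 4.54759720e-03, -5.97759140e+01,  1.61363337e+00, -2.81954473e+01,
        1.28291018e-02,  4.96715773e-03, -1.25159036e-05]), 'tcp_pos': array([ 0.25627615, -0.62390201,  0.24442868]), 'orientation': array([-3.08054747e+00, -6.08079335e-01,  7.01648066e-04]), 'contact_force': array([-0.20964968, -0.26247169,  0.45938001]), 'moment': array([-0.04111862, -0.01330805,  0.04705944]), 'gripper_force': 0.0, 'grip_width': 0.08517960258883263} 0.014
```

View pics/top0.png

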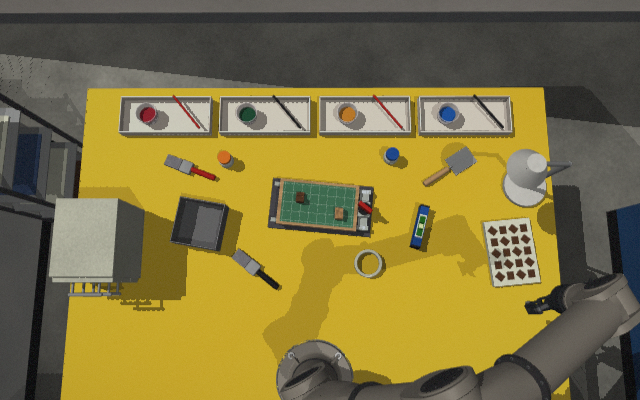

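View pics/side0.png

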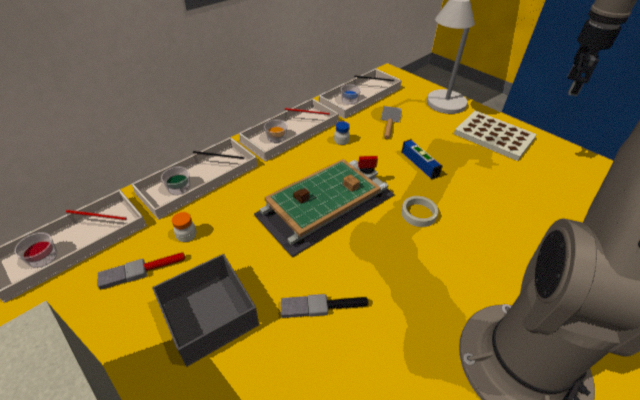

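The top view has the board at about (318,205), the foot at (365,208), the level at (420,227) and the bin at (200,223). The offcuts are at (301,197), dark, and (339,213), cork. I'll enlarge the crops to get precise pixels.

```bash
python3 - <<'E'
import cv2,numpy as np
a=cv2.imread("pics/top0.png"); b=cv2.imread("pics/side0.png")
x=cv2.resize(a[170:260,260:440],None,fx=4.4,fy=4.4,interpolation=cv2.INTER_CUBIC)
cv2.imwrite("pics/c1.png",x)
x=cv2.resize(b[130:250,250:450],None,fx=4,fy=4,interpolation=cv2.INTER_CUBIC)
cv2.imwrite("pics/c2.png",x)
E
```

```text
(no output)
```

View pics/c1.png

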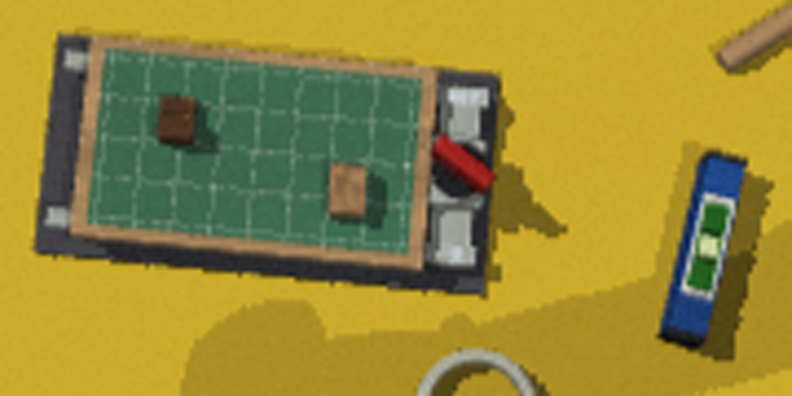

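View pics/c2.png

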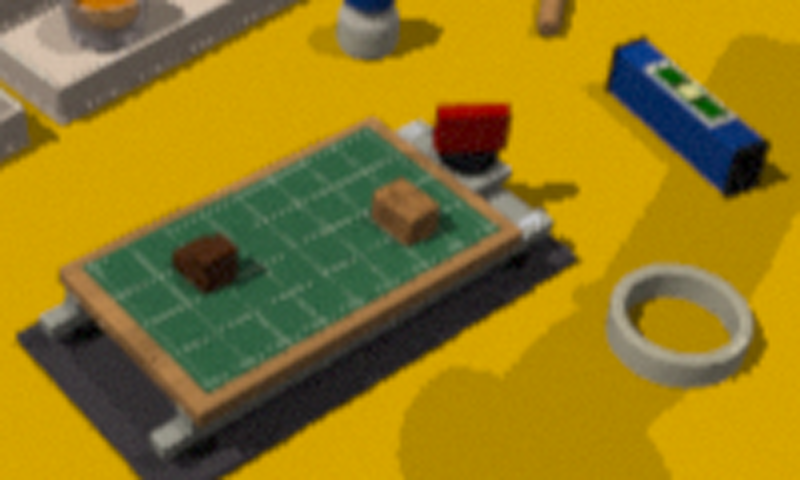

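Crop c1 (the top view at 4.4x, origin 260,170) shows the board corners at (88,37), (437,69), (421,269) and (71,234). The cork top is at (349,186), the dark block at about (178,118), the red bar runs from (440,145) to (488,182), and the level runs from (725,157) to (681,333). Crop c2 (the side view at 4x, origin 250,130) confirms the layout.

```bash
cat > h.py <<'E'
import numpy as np
from bench import r,eyes
C={n:eyes.camera_info(n) for n in("top","side")}
def ray(n,u,v):
    c=C[n]; E=np.array(c["extrinsics"]); d=E[:3,:3]@np.linalg.solve(np.array(c["mtx"]),[u,v,1]); return E[:3,3],d
def at(n,u,v,z):
    o,d=ray(n,u,v); return (o+d*(z-o[2])/d[2])
def c1(u,v,z): return at("top",260+(u+.5)/4.4-.5,170+(v+.5)/4.4-.5,z)
def c2(u,v,z): return at("side",250+(u+.5)/4-.5,130+(v+.5)/4-.5,z)
def st():
    o=r.get_obs(); print(round(o["clock"],2),o["tcp_pos"].round(4),o["orientation"].round(3),"F",o["contact_force"].round(1),o["moment"].round(2),"w",round(o["grip_width"],4),round(o["gripper_force"],1),o["joints"].round(2))
E
python3 - <<'E'
from h import *
def P(t,x): print(t,[np.round(i[:2],4).tolist() for i in x])
P("board top",[c1(*p,.056) for p in[(88,37),(437,69),(421,269),(71,234)]])
P("board side",[c2(*p,.056) for p in[(62,273),(375,121),(522,236),(202,415)]])
P("bar top",[c1(440,145,.096),c1(488,182,.096)]); P("bar side",[c2(436,106,.096),c2(509,106,.096)])
P("corkT",[c1(349,186,.079),c2(406,194,.079)])
P("darkT",[c1(178,117,.083),c2(205,248,.083)])
P("levT",[c1(*p,.042) for p in[(706,155),(746,160),(698,345),(662,333)]])
P("levS",[c2(*p,.042) for p in[(642,40),(765,145),(732,160),(610,56)]])
P("bubT",[c1(709,245,.042)]);P("bubS",[c2(692,91,.042)])
P("binT",[at("top",*p,.07) for p in[(178,197),(229,201),(222,249),(171,243)]])
P("binS",[at("side",*p,.07) for p in[(156,291),(222,258),(255,307),(181,352)]])
E
```

```text
board top [[0.6361, 0.1108], [0.612, -0.1477], [0.4634, -0.1338], [0.4888, 0.1212]]
board side [[0.63, 0.111], [0.6016, -0.1396], [0.4578, -0.1246], [0.4862, 0.1238]]
bar top [[0.5479, -0.1453], [0.5212, -0.1791]]
bar side [[0.5529, -0.143], [0.5202, -0.1786]]
corkT [[0.5208, -0.0808], [0.5192, -0.0793]]
darkT [[0.5707, 0.0427], [0.5655, 0.0499]]
levT [[0.55, -0.3471], [0.5462, -0.3765], [0.4095, -0.336], [0.4182, -0.3101]]
levS [[0.5433, -0.3719], [0.4101, -0.3348], [0.4166, -0.304], [0.5473, -0.3377]]
bubT [[0.4829, -0.3468]]
bubS [[0.4808, -0.3479]]
binT [[0.5703, 0.4358], [0.5573, 0.2712], [0.4035, 0.2884], [0.4223, 0.4505]]
binS [[0.5588, 0.4306], [0.5383, 0.2946], [0.4012, 0.3129], [0.4195, 0.4559]]
```

Emit:
step_arm(rows=[[0.036,0.0755,-0.013,0,0,-0.0128],[0.072,0.151,-0.027,0,0,-0.0256],[0.108,0.2267,-0.04,0,0,-0.0385],[0.108,0.2267,-0.04,0,0,-0.0385]], jaw=0, squeeze=30)

```text
clock: 0.43
tcp_pos: [0.323, -0.4841, 0.2201]
orientation: [-3.11, -0.422, -0.0]
contact_force: [1.0, 0.7, -0.5]
grip_width: 0.0852
gripper_force: 0.0
```

Emit:
step_arm(rows=[[0.108,0.2267,-0.04,0,0,-0.0385],[0.108,0.2267,-0.04,0,0,-0.0385],[0.108,0.2267,-0.04,0,0,-0.0385],[0.108,0.2267,-0.04,0,0,-0.0385],[0.108,0.2267,-0.04,0,0,-0.0385]])

```text
clock: 0.85
tcp_pos: [0.3889, -0.3454, 0.1961]
orientation: [-3.128, -0.247, 0.0]
contact_force: [-0.2, -0.9, -0.7]
grip_width: 0.0859
gripper_force: 0.0
```

Emit:
step_arm(rows=[[0.108,0.2267,-0.04,0,0,-0.0385],[0.108,0.2267,-0.04,0,0,-0.0385],[0.108,0.2267,-0.04,0,0,-0.0385],[0.108,0.2267,-0.04,0,0,-0.0385],[0.108,0.2267,-0.04,0,0,-0.0385]])

```text
clock: 1.27
tcp_pos: [0.4533, -0.2096, 0.1724]
orientation: [-3.138, -0.057, 0.0]
contact_force: [-0.2, -0.6, 0.7]
grip_width: 0.0854
gripper_force: 0.0
```

Emit:
step_arm(rows=[[0.108,0.2267,-0.04,0,0,-0.0385],[0.108,0.2267,-0.04,0,0,-0.0385],[0.108,0.2267,-0.04,0,0,-0.0385],[0.108,0.2267,-0.04,0,0,-0.0385],[0.108,0.2267,-0.04,0,0,-0.0385]])

```text
clock: 1.68
tcp_pos: [0.5181, -0.0733, 0.1486]
orientation: [-3.135, 0.133, -0.001]
contact_force: [0.6, 0.6, -0.3]
grip_width: 0.0852
gripper_force: 0.0
```

Emit:
step_arm(rows=[[0,0,-0.05,0,0,0],[0,0,-0.07,0,0,0],[0,0,-0.07,0,0,0],[0,0,-0.07,0,0,0],[0,0,-0.07,0,0,0]])

```text
clock: 2.1
tcp_pos: [0.5162, -0.081, 0.1081]
orientation: [3.138, -0.149, 0.002]
contact_force: [0.9, 0.1, 0.8]
grip_width: 0.0851
gripper_force: 0.0
```

Emit:
step_arm(rows=[[0.006,0.001,-0.03,0,0,0],[0.006,0.001,-0.06,0,0,0],[0.006,0.001,-0.06,0,0,0],[0.006,0.001,-0.06,0,0,0]])

```text
clock: 2.43
tcp_pos: [0.5192, -0.0801, 0.0718]
orientation: [3.138, -0.148, -0.001]
contact_force: [-0.4, 0.3, 0.9]
grip_width: 0.0853
gripper_force: 0.0
```

Emit:
step_arm(rows=[[0,0,0,0,0,0],[0,0,0,0,0,0],[0,0,0,0,0,0],[0,0,0,0,0,0],[0,0,0,0,0,0]], jaw=1)

```text
clock: 2.85
tcp_pos: [0.5196, -0.0798, 0.0718]
orientation: [3.138, -0.148, 0.001]
contact_force: [-1.1, -0.9, 11.6]
grip_width: 0.0255
gripper_force: 13.3
```

Emit:
step_arm(rows=[[0,0,0,0,0,0],[0,0,0,0,0,0],[0,0,0.05,0,0,0],[0,0,0.1,0,0,0],[0,0,0.13,0,0,0]])

```text
clock: 3.27
tcp_pos: [0.52, -0.0797, 0.1514]
orientation: [-3.138, 0.147, -0.003]
contact_force: [-0.0, -1.2, -0.4]
grip_width: 0.0256
gripper_force: 34.6
```

Emit:
step_arm(rows=[[-0.007,0.06,0,0,0,0],[-0.015,0.12,0,0,0,0],[-0.022,0.185,0,0,0,0],[-0.03,0.248,0,0,0,0],[-0.03,0.248,0,0,0,0]])

```text
clock: 3.68
tcp_pos: [0.5001, 0.078, 0.1496]
orientation: [-3.135, 0.13, -0.0]
contact_force: [-0.6, 0.5, -0.9]
grip_width: 0.0252
gripper_force: 34.6
```

Emit:
step_arm(rows=[[-0.007,0.06,0,0,0,0],[-0.015,0.12,0,0,0,0],[-0.022,0.185,0,0,0,0],[-0.03,0.248,0,0,0,0],[-0.03,0.248,0,0,0,0]])

```text
clock: 4.1
tcp_pos: [0.4813, 0.2271, 0.1497]
orientation: [-3.133, 0.131, -0.0]
contact_force: [0.1, 0.7, 0.0]
grip_width: 0.0253
gripper_force: 34.6
```

Emit:
step_arm(rows=[[-0.007,0.06,0,0,0,0],[-0.015,0.12,0,0,0,0],[-0.022,0.185,0,0,0,0],[-0.03,0.248,0,0,0,0],[-0.03,0.248,0,0,0,0]])

```text
clock: 4.52
tcp_pos: [0.462, 0.3759, 0.1497]
orientation: [-3.132, 0.132, 0.002]
contact_force: [0.0, 1.4, 1.2]
grip_width: 0.0252
gripper_force: 34.6
```

Emit:
step_arm(rows=[[0,0,-0.05,0,0,0],[0,0,-0.1,0,0,0],[0,0,-0.1,0,0,0],[0,0,-0.1,0,0,0],[0,0,-0.1,0,0,0]])

```text
clock: 4.93
tcp_pos: [0.4659, 0.3667, 0.0903]
orientation: [-3.138, 0.148, -0.001]
contact_force: [-0.4, 0.3, 0.8]
grip_width: 0.0252
gripper_force: 34.6
```

Emit:
step_arm(rows=[[0,0,0,0,0,0],[0,0,0,0,0,0],[0,0,0,0,0,0],[0,0,0.05,0,0,0],[0,0,0.1,0,0,0]], jaw=0.4)

```text
clock: 5.35
tcp_pos: [0.4644, 0.3658, 0.1492]
orientation: [3.136, -0.147, -0.004]
contact_force: [0.8, 0.6, 0.6]
grip_width: 0.0514
gripper_force: 0.0
```

Emit:
step_arm(rows=[[0.021,-0.065,0,0,0,0],[0.043,-0.13,0,0,0,0],[0.064,-0.195,0,0,0,0],[0.086,-0.2675,0,0,0,0],[0.086,-0.2675,0,0,0,0]], jaw=0)

```text
clock: 5.77
tcp_pos: [0.5199, 0.1965, 0.1499]
orientation: [3.132, -0.165, 0.003]
contact_force: [-0.6, -1.1, -1.1]
grip_width: 0.0855
gripper_force: 0.0
```

Emit:
step_arm(rows=[[0.021,-0.065,0,0,0,0],[0.043,-0.13,0,0,0,0],[0.064,-0.195,0,0,0,0],[0.086,-0.2675,0,0,0,0],[0.086,-0.2675,0,0,0,0]])

```text
clock: 6.18
tcp_pos: [0.5707, 0.0357, 0.15]
orientation: [3.133, -0.165, 0.004]
contact_force: [-0.3, -1.1, 0.7]
grip_width: 0.0854
gripper_force: 0.0
```

Emit:
step_arm(rows=[[0,0,-0.02,0,0,0],[0,0,-0.05,0,0,0],[0,0,-0.08,0,0,0],[0,0,-0.123,0,0,0],[0,0,-0.123,0,0,0]])

```text
clock: 6.6
tcp_pos: [0.565, 0.0473, 0.0713]
orientation: [3.138, -0.144, -0.011]
contact_force: [-0.9, 0.9, -0.4]
grip_width: 0.0856
gripper_force: 0.0
```

Emit:
step_arm(rows=[[0,0,0,0,0,0],[0,0,0,0,0,0],[0,0,0,0,0,0],[0,0,0,0,0,0],[0,0,0,0,0,0]], jaw=1)

```text
clock: 7.02
tcp_pos: [0.5692, 0.0459, 0.0766]
orientation: [-3.138, 0.148, -0.003]
contact_force: [-0.7, -1.3, 10.4]
grip_width: 0.0258
gripper_force: 12.4
```

Emit:
step_arm(rows=[[0,0,0,0,0,0],[0,0,0.04,0,0,0],[0,0,0.08,0,0,0],[0,0,0.123,0,0,0]])

```text
clock: 7.35
tcp_pos: [0.5679, 0.0456, 0.1498]
orientation: [3.138, -0.148, -0.002]
contact_force: [-0.0, -0.9, 0.1]
grip_width: 0.0251
gripper_force: 33.9
```

Emit:
step_arm(rows=[[-0.013,0.065,0,0,0,0],[-0.026,0.13,0,0,0,0],[-0.039,0.195,0,0,0,0],[-0.0525,0.267,0,0,0,0],[-0.0525,0.267,0,0,0,0]])

```text
clock: 7.77
tcp_pos: [0.5342, 0.2163, 0.1502]
orientation: [-3.133, 0.13, -0.0]
contact_force: [-0.6, 2.0, -0.0]
grip_width: 0.0252
gripper_force: 33.9
```

Emit:
step_arm(rows=[[-0.013,0.065,0,0,0,0],[-0.026,0.13,0,0,0,0],[-0.039,0.195,0,0,0,0],[-0.0525,0.267,0,0,0,0],[-0.0525,0.267,0,0,0,0]])

```text
clock: 8.18
tcp_pos: [0.5012, 0.3764, 0.1501]
orientation: [-3.132, 0.13, 0.002]
contact_force: [-1.4, 0.6, 0.6]
grip_width: 0.025
gripper_force: 33.9
```

Emit:
step_arm(rows=[[0,0,-0.05,0,0,0],[0,0,-0.1,0,0,0],[0,0,-0.1,0,0,0],[0,0,-0.1,0,0,0],[0,0,-0.1,0,0,0]])

```text
clock: 8.6
tcp_pos: [0.5063, 0.3662, 0.0906]
orientation: [-3.137, 0.148, -0.001]
contact_force: [-0.1, 0.1, -0.7]
grip_width: 0.0248
gripper_force: 33.9
```

Emit:
step_arm(rows=[[0,0,0,0,0,0],[0,0,0,0,0,0],[0,0,0,0,0,0],[0,0,0.05,0,0,0],[0,0,0.1,0,0,0]], jaw=0.4)

```text
clock: 9.02
tcp_pos: [0.5046, 0.3652, 0.1491]
orientation: [3.136, -0.147, -0.004]
contact_force: [0.3, 1.5, 0.4]
grip_width: 0.0512
gripper_force: 0.0
```

Emit:
step_arm(rows=[[-0.003,-0.065,0,0,0,0],[-0.005,-0.13,0,0,0,0],[-0.007,-0.2,0,0,0,-0.007],[-0.01,-0.26,0,0,0,-0.0142],[-0.01,-0.297,0,0,0,-0.0142]])

```text
clock: 9.43
tcp_pos: [0.4994, 0.1831, 0.15]
orientation: [3.132, -0.225, 0.001]
contact_force: [0.0, -0.4, -0.0]
grip_width: 0.0513
gripper_force: 0.0
```

Emit:
step_arm(rows=[[-0.003,-0.065,0,0,0,0],[-0.005,-0.13,0,0,0,0],[-0.007,-0.2,0,0,0,-0.007],[-0.01,-0.26,0,0,0,-0.0142],[-0.01,-0.297,0,0,0,-0.0142]], jaw=0)

```text
clock: 9.85
tcp_pos: [0.493, 0.0051, 0.1501]
orientation: [3.126, -0.296, 0.001]
contact_force: [0.5, -0.1, -1.0]
grip_width: 0.0854
gripper_force: 0.0
```

Emit:
step_arm(rows=[[-0.003,-0.065,0,0,0,0],[-0.005,-0.13,0,0,0,0],[-0.007,-0.2,0,0,0,-0.007],[-0.01,-0.26,0,0,0,-0.0142],[-0.01,-0.297,0,0,0,-0.0142]])

```text
clock: 10.27
tcp_pos: [0.4868, -0.1733, 0.1503]
orientation: [3.118, -0.366, 0.002]
contact_force: [-0.2, -0.1, -0.6]
grip_width: 0.0854
gripper_force: 0.0
```

Emit:
step_arm(rows=[[-0.003,-0.065,0,0,0,0],[-0.005,-0.13,0,0,0,0],[-0.007,-0.2,0,0,0,-0.007],[-0.01,-0.26,0,0,0,-0.0142],[-0.01,-0.297,0,0,0,-0.0142]])

```text
clock: 10.68
tcp_pos: [0.4803, -0.3519, 0.1503]
orientation: [3.109, -0.435, 0.002]
contact_force: [0.5, -0.8, 0.1]
grip_width: 0.0854
gripper_force: 0.0
```

Emit:
step_arm(rows=[[0,0,0,0,0,0],[0,0,0,0,0,0],[0,0,0,0,0,0]])

```text
clock: 10.93
tcp_pos: [0.4819, -0.3456, 0.1496]
orientation: [-3.112, 0.425, -0.001]
contact_force: [0.7, 0.5, -0.4]
grip_width: 0.0856
gripper_force: 0.0
```

```bash
python3 - <<'E'
from h import *
import cv2
st(); im=eyes.grab_frame("top")[:,:,::-1]
cv2.imwrite("pics/t1.png",cv2.resize(im[150:280,150:450],None,fx=2.66,fy=2.66,interpolation=cv2.INTER_CUBIC))
E
```

```text
10.93 [ 0.4819 -0.3456  0.1496] [-3.112e+00  4.250e-01 -1.000e-03] F [ 0.7  0.5 -0.4] [ 0.03 -0.05 -0.02] w 0.0856 0.0 [ 0.53  0.45 -0.01  1.84  0.01  0.85 -1.33]
```

View pics/t1.png

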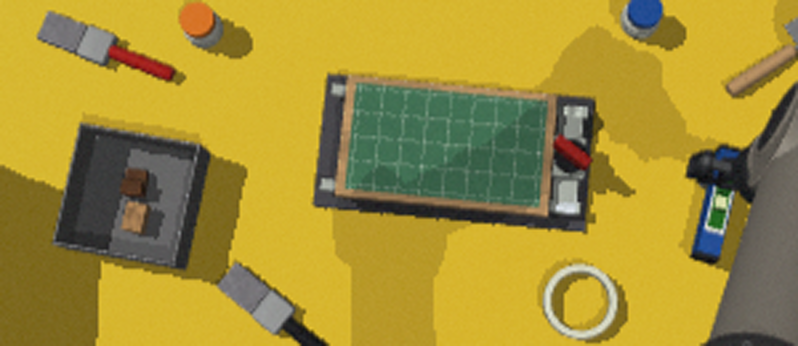

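The offcuts are both in the bin, at (134,182) and (134,217) in the crop. Next I grasp the level.

Emit:
step_arm(rows=[[0,0,-0.05,0,0,0],[0,0,-0.1,0,0,0],[0,0,-0.15,0,0,0],[0,0,-0.18,0,0,0],[0,0,-0.206,0,0,0]])

```text
clock: 11.4
tcp_pos: [0.4815, -0.3441, 0.0241]
orientation: [-3.111, 0.422, 0.003]
contact_force: [0.7, -1.4, -0.2]
grip_width: 0.0853
gripper_force: 0.0
```

Emit:
step_arm(rows=[[0,0,0,0,0,0],[0,0,0,0,0,0],[0,0,0,0,0,0],[0,0,0,0,0,0],[0,0,0,0,0,0]], jaw=1, squeeze=50)

```text
clock: 11.82
tcp_pos: [0.4827, -0.3466, 0.0274]
orientation: [3.112, -0.426, 0.004]
contact_force: [1.1, 0.3, 1.0]
grip_width: 0.0274
gripper_force: 49.7
```

Emit:
step_arm(rows=[[0,0,0,0,0,0],[0,0,0,0,0,0],[0,0,0.05,0,0,0],[0,0,0.1,0,0,0],[0,0,0.15,0,0,0]])

```text
clock: 12.23
tcp_pos: [0.4808, -0.3464, 0.1167]
orientation: [-3.112, 0.427, 0.002]
contact_force: [0.3, -0.6, -2.7]
grip_width: 0.027
gripper_force: 50.3
```

Emit:
step_arm(rows=[[0.005,0.02,0.03,0,0,0.035],[0.01,0.05,0.05,0,0,0.07],[0.018,0.1,0.08,0,0,0.105],[0.0275,0.14,0.08,0,0,0.1393],[0.0275,0.14,0.08,0,0,0.1393]])

```text
clock: 12.65
tcp_pos: [0.5003, -0.2567, 0.1654]
orientation: [-3.127, -0.278, -0.006]
contact_force: [0.8, 0.6, -2.5]
grip_width: 0.0271
gripper_force: 50.4
```

Emit:
step_arm(rows=[[0.007,0.035,0,0,0,0.035],[0.014,0.07,0,0,0,0.07],[0.021,0.105,0,0,0,0.105],[0.0275,0.14,0,0,0,0.1393],[0.0275,0.14,0,0,0,0.1393]])

```text
clock: 13.07
tcp_pos: [0.5153, -0.1736, 0.1639]
orientation: [-2.993, -0.948, -0.002]
contact_force: [0.3, 0.4, -3.0]
grip_width: 0.0274
gripper_force: 50.3
```

Emit:
step_arm(rows=[[0.007,0.035,0,0,0,0.035],[0.014,0.07,0,0,0,0.07],[0.021,0.105,0,0,0,0.105],[0.0275,0.14,0,0,0,0.1393],[0.0275,0.14,0,0,0,0.1393]])

```text
clock: 13.48
tcp_pos: [0.5317, -0.0899, 0.1641]
orientation: [-2.717, -1.574, -0.003]
contact_force: [0.2, 0.7, -1.7]
grip_width: 0.0271
gripper_force: 50.4
```

Emit:
step_arm(rows=[[0.007,0.035,0,0,0,0.035],[0.014,0.07,0,0,0,0.07],[0.021,0.105,0,0,0,0.105],[0.0275,0.14,0,0,0,0.1393],[0.0275,0.14,0,0,0,0.1393]])

```text
clock: 13.9
tcp_pos: [0.548, -0.0061, 0.1641]
orientation: [-2.312, -2.125, -0.004]
contact_force: [0.0, 0.6, -2.8]
grip_width: 0.0273
gripper_force: 50.4
```

Emit:
step_arm(rows=[[0,0,-0.03,0,0,0],[0,0,-0.06,0,0,0],[0,0,-0.08,0,0,0],[0,0,-0.08,0,0,0],[0,0,-0.08,0,0,0]])

```text
clock: 14.32
tcp_pos: [0.5469, -0.0113, 0.1153]
orientation: [-2.323, -2.114, 0.002]
contact_force: [-0.3, 0.6, -2.1]
grip_width: 0.0272
gripper_force: 50.2
```

```bash
python3 - <<'E'
from h import *
import cv2
st()
for n in("top","side"): cv2.imwrite(f"pics/{n}2.png",eyes.grab_frame(n)[:,:,::-1])
im=cv2.imread("pics/side2.png")
cv2.imwrite("pics/s2c.png",cv2.resize(im[130:250,250:450],None,fx=4,fy=4,interpolation=cv2.INTER_CUBIC))
E
```

```text
14.32 [ 0.5469 -0.0113  0.1153] [-2.323e+00 -2.114e+00  2.000e-03] F [-0.3  0.6 -2.1] [-0.   -0.02  0.01] w 0.0272 50.2 [ 0.28  0.48 -0.47  1.95  0.3   0.79 -0.45]
```

View pics/s2c.png

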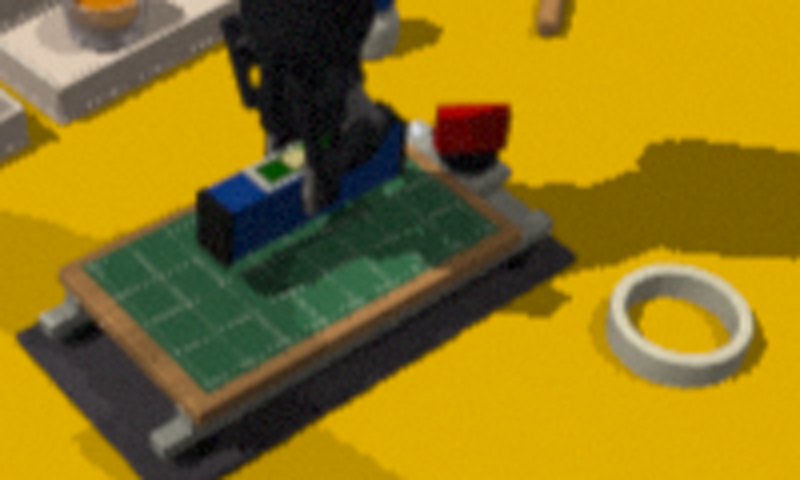

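The level is held above the board, lengthways. I'll lower it gently.

Emit:
step_arm(rows=[[0,0,-0.015,0,0,0],[0,0,-0.03,0,0,0],[0,0,-0.045,0,0,0],[0,0,-0.052,0,0,0],[0,0,-0.052,0,0,0]])

```text
clock: 14.83
tcp_pos: [0.5467, -0.0107, 0.0831]
orientation: [-2.321, -2.115, 0.002]
contact_force: [1.1, 0.2, -2.2]
grip_width: 0.0273
gripper_force: 50.4
```

Emit:
step_arm(rows=[[0,0,-0.002,0,0,0],[0,0,-0.004,0,0,0],[0,0,-0.004,0,0,0],[0,0,-0.004,0,0,0]])

```text
clock: 15.17
tcp_pos: [0.5477, -0.0106, 0.0825]
orientation: [2.322, 2.116, 0.0]
contact_force: [-1.4, -0.5, -0.1]
grip_width: 0.0273
gripper_force: 50.8
```

Emit:
step_arm(rows=[[0,0,0,0,0,0],[0,0,0,0,0,0],[0,0,0,0,0,0],[0,0,0,0,0,0],[0,0,0.01,0,0,0]], jaw=0)

```text
clock: 15.58
tcp_pos: [0.5469, -0.0108, 0.0875]
orientation: [-2.321, -2.115, 0.002]
contact_force: [-0.4, -0.3, -0.2]
grip_width: 0.0847
gripper_force: 0.0
```

Emit:
step_arm(rows=[[0,0,0.03,0,0,0],[0,0,0.07,0,0,0],[0,0,0.128,0,0,0],[0,0,0.128,0,0,0],[0,0,0.128,0,0,0]])

```text
clock: 16.0
tcp_pos: [0.5491, -0.0105, 0.1674]
orientation: [2.32, 2.113, 0.006]
contact_force: [0.0, 0.5, -0.6]
grip_width: 0.0855
gripper_force: 0.0
```

Emit:
step_arm(rows=[[-0.005,-0.062,0,0,0,-0.03],[-0.01,-0.125,0,0,0,-0.06],[-0.015,-0.188,0,0,0,-0.09],[-0.02,-0.25,0,0,0,-0.12],[-0.02,-0.25,0,0,0,-0.12]])

```text
clock: 16.42
tcp_pos: [0.533, -0.1702, 0.1637]
orientation: [2.688, 1.621, -0.007]
contact_force: [0.2, -0.7, -0.4]
grip_width: 0.0851
gripper_force: 0.0
```

Emit:
step_arm(rows=[[0,0,0,0,0,-0.03],[0,0,0,0,0,-0.075],[0,0,0,0,0,-0.075],[0,0,0,0,0,-0.075],[0,0,0,0,0,-0.075]])

```text
clock: 16.83
tcp_pos: [0.5352, -0.1603, 0.1644]
orientation: [-2.849, -1.323, 0.001]
contact_force: [1.0, -0.7, 0.0]
grip_width: 0.0857
gripper_force: 0.0
```

```bash
python3 - <<'E'
from h import *
import cv2
st(); 
T=eyes.grab_frame("top")[:,:,::-1]; S=eyes.grab_frame("side")[:,:,::-1]
cv2.imwrite("pics/t3.png",T);cv2.imwrite("pics/s3.png",S)
a=cv2.resize(T[165:245,260:400],None,fx=5,fy=5,interpolation=cv2.INTER_CUBIC)[:290]
b=cv2.resize(S[150:210,280:380],None,fx=7,fy=7,interpolation=cv2.INTER_CUBIC)[:300]
cv2.imwrite("pics/c3.png",np.vstack([a,b]))
E
```

```text
16.83 [ 0.5352 -0.1603  0.1644] [-2.849e+00 -1.323e+00  1.000e-03] F [ 1.  -0.7  0. ] [-0.01  0.03  0.01] w 0.0857 0.0 [ 0.44  0.4  -0.32  1.9   0.16  0.87 -0.67]
```

View pics/c3.png

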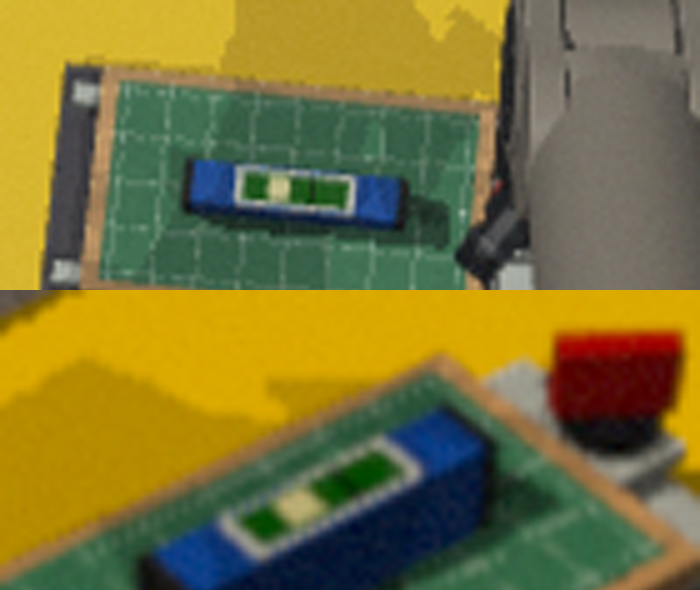

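The level stands mid-board, its bubble about 10.8 mm towards the hinge: bubble at (279,188) against a frame centre at (296,190) in the crop. That needs about 1.04 rad clockwise, so I grip the foot and turn.

Emit:
step_arm(rows=[[0,0,-0.04,0,0,0],[0,0,-0.08,0,0,0],[0,0,-0.11,0,0,0],[0,0,-0.136,0,0,0],[0,0,-0.136,0,0,0]])

```text
clock: 17.35
tcp_pos: [0.5333, -0.1601, 0.0803]
orientation: [-2.848, -1.318, 0.007]
contact_force: [-0.6, -0.0, -0.6]
grip_width: 0.0855
gripper_force: 0.0
```

Emit:
step_arm(rows=[[0,0,0,0,0,0],[0,0,0,0,0,0],[0,0,0,0,0,0],[0,0,0,0,0,0],[0,0,0,0,0,0]], jaw=1, squeeze=60)

```text
clock: 17.77
tcp_pos: [0.5361, -0.1609, 0.0842]
orientation: [2.851, 1.317, 0.002]
contact_force: [-0.4, 1.3, -0.6]
grip_width: 0.0257
gripper_force: 0.0
```

Emit:
step_arm(rows=[[0,0,0,0,0,0],[0,0,0,0,0,0],[0,0,0,0,0,0],[0,0,0,0,0,0]])

```text
clock: 18.1
tcp_pos: [0.5357, -0.1607, 0.0836]
orientation: [2.852, 1.318, 0.001]
contact_force: [0.4, -0.5, 2.5]
grip_width: 0.0124
gripper_force: 60.7
```

Emit:
step_arm(rows=[[0,0,0,0,0,-0.03],[0,0,0,0,0,-0.06],[0,0,0,0,0,-0.09],[0,0,0,0,0,-0.12],[0,0,0,0,0,-0.15]])

```text
clock: 18.52
tcp_pos: [0.5356, -0.1603, 0.084]
orientation: [-3.082, -0.609, -0.0]
contact_force: [-2.5, 1.6, 9.2]
grip_width: 0.0126
gripper_force: 62.0
```

Emit:
step_arm(rows=[[0,0,0,0,0,-0.03],[0,0,0,0,0,-0.06],[0,0,0,0,0,-0.09],[0,0,0,0,0,-0.12],[0,0,0,0,0,-0.15]])

```text
clock: 18.93
tcp_pos: [0.5356, -0.1598, 0.0845]
orientation: [-3.139, 0.126, 0.001]
contact_force: [-3.9, 4.2, 15.1]
grip_width: 0.0134
gripper_force: 62.8
```

Emit:
step_arm(rows=[[0,0,0,0,0,-0.03],[0,0,0,0,0,-0.03],[0,0,0,0,0,-0.03],[0,0,0,0,0,-0.03],[0,0,0,0,0,-0.03]])

```text
clock: 19.35
tcp_pos: [0.5358, -0.1596, 0.0847]
orientation: [-3.129, 0.268, -0.0]
contact_force: [-3.7, 3.8, 16.0]
grip_width: 0.0128
gripper_force: 62.2
```

Emit:
step_arm(rows=[[0,0,0,0,0,0],[0,0,0,0,0,0],[0,0,0,0,0,0],[0,0,0,0,0,0],[0,0,0,0,0,0]])

```text
clock: 19.77
tcp_pos: [0.5358, -0.1596, 0.0847]
orientation: [-3.129, 0.268, -0.0]
contact_force: [-4.1, 4.6, 15.6]
grip_width: 0.013
gripper_force: 62.2
```

Emit:
step_arm(rows=[[0,0,0,0,0,0],[0,0,0,0,0,0],[0,0,0,0,0,0],[0,0,0,0,0,0],[0,0,0,0,0,0]])

```text
clock: 20.18
tcp_pos: [0.5357, -0.1596, 0.0847]
orientation: [-3.129, 0.268, -0.0]
contact_force: [-4.1, 3.4, 15.6]
grip_width: 0.0127
gripper_force: 62.2
```

```bash
cat >> h.py <<'E'
import cv2
def bub(n,p0,p1,im):
    "profile along level axis on vial centreline: p0,p1 world ends (hinge->foot), s in mm"
    s=np.arange(-45,45.01,.5); E=np.array(C[n]["extrinsics"]); K=np.array(C[n]["mtx"]); W=(p0+p1)/2+np.outer(s/1e3,(p1-p0)/np.linalg.norm(p1-p0))
    q=(W-E[:3,3])@E[:3,:3]@K.T; q=(q[:,:2]/q[:,2:]).astype(np.float32)
    return s,cv2.remap(im,q[:,0][None],q[:,1][None],cv2.INTER_LINEAR)[0].astype(int)
E
python3 - <<'E'
from h import *
st()
T=eyes.grab_frame("top")[:,:,::-1].copy(); S=eyes.grab_frame("side")[:,:,::-1].copy()
cv2.imwrite("pics/t4.png",T);cv2.imwrite("pics/s4.png",S)
u=np.array([.094,.9956,0]); m=np.array([.547,-.0107,.098])
for tag,t,s_ in(("before",cv2.imread("pics/t3.png"),cv2.imread("pics/s3.png")),("now",T,S)):
  for n,im in(("top",t),("side",s_)):
    s,p=bub(n,m+u*.07,m-u*.07,im)
    print(tag,n,[f"{int(a)}:{b[0]},{b[1]},{b[2]}" for a,b in zip(s[::4],p[::4])])
a=cv2.resize(T[165:245,260:400],None,fx=5,fy=5,interpolation=cv2.INTER_CUBIC)[:290]
b=cv2.resize(S[150:210,280:380],None,fx=7,fy=7,interpolation=cv2.INTER_CUBIC)[:300]
cv2.imwrite("pics/c4.png",np.vstack([a,b]))
E
```

```text
20.18 [ 0.5357 -0.1596  0.0847] [-3.129  0.268 -0.   ] F [-4.1  3.4 15.6] [ 0.78  1.27 -0.01] w 0.0127 62.2 [ 0.21  0.49 -0.03  1.96  0.02  0.69 -1.59]
before top ['-45:142,75,35', '-43:136,72,34', '-41:129,68,34', '-39:127,68,32', '-37:127,68,32', '-35:125,67,32', '-33:142,112,90', '-31:165,175,172', '-29:131,154,139', '-27:90,126,96', '-25:43,93,45', '-23:36,90,39', '-21:33,89,36', '-19:30,88,31', '-17:31,88,32', '-15:37,93,41', '-13:70,124,90', '-11:103,155,139', '-9:138,188,191', '-7:141,190,193', '-5:142,191,194', '-3:140,189,193', '-1:133,182,183', '1:109,161,149', '3:52,108,71', '5:32,89,39', '7:28,85,28', '9:27,84,27', '11:24,84,28', '13:19,84,29', '15:25,67,28', '17:29,63,28', '19:29,83,32', '21:27,88,31', '23:26,88,29', '25:27,87,32', '27:29,88,34', '29:32,89,36', '31:32,88,34', '33:30,88,33', '35:28,87,32', '37:66,112,71', '39:113,142,119', '41:156,173,166', '43:149,131,118', '45:127,74,49']
before side ['-45:126,57,13', '-43:117,53,11', '-41:113,51,15', '-39:112,53,19', '-37:117,74,53', '-35:127,104,96', '-33:134,135,132', '-31:120,137,130', '-29:90,119,102', '-27:42,90,5
[... 1342 characters left out ...]
:116,54,16', '-41:118,62,33', '-39:124,87,73', '-37:133,121,118', '-35:136,146,148', '-33:118,140,135', '-31:79,113,93', '-29:35,86,46', '-27:9,77,18', '-25:3,75,9', '-23:0,76,7', '-21:1,75,6', '-19:4,74,9', '-17:1,72,7', '-15:1,72,4', '-13:2,69,2', '-11:5,62,13', '-9:17,64,33', '-7:43,90,72', '-5:77,130,126', '-3:102,160,167', '-1:111,170,183', '1:113,172,185', '3:114,173,186', '5:111,171,182', '7:99,157,162', '9:78,132,130', '11:49,93,81', '13:22,66,39', '15:2,60,14', '17:2,69,7', '19:0,72,4', '21:1,75,3', '23:2,75,8', '25:1,72,4', '27:7,76,8', '29:15,78,17', '31:27,81,32', '33:65,103,74', '35:104,127,112', '37:131,134,127', '39:138,114,103', '41:136,85,62', '43:136,70,33', '45:138,65,19']
```

View pics/c4.png

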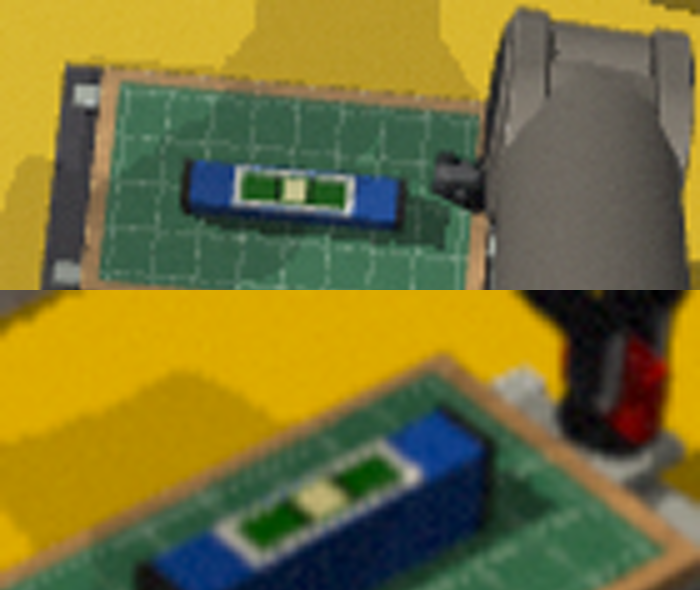

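After turning, the bubble (295,190) is within about 0.7 mm of the marks' midpoint. I'll release the foot, rise, move above the hinge half of the level, and check again.

Emit:
step_arm(rows=[[0,0,0,0,0,0],[0,0,0,0,0,0],[0,0,0,0,0,0],[0,0,0.02,0,0,0],[0,0,0.05,0,0,0]], jaw=0.6, squeeze=30)

```text
clock: 20.7
tcp_pos: [0.534, -0.1605, 0.1124]
orientation: [-3.13, 0.269, 0.006]
contact_force: [0.1, 0.8, 1.0]
grip_width: 0.0341
gripper_force: 0.0
```

Emit:
step_arm(rows=[[0,0,0.05,0,0,0],[0,0,0.1,0,0,0],[0,0,0.1,0,0,0],[0,0,0.1,0,0,0],[0,0,0.1,0,0,0]])

```text
clock: 21.12
tcp_pos: [0.5352, -0.1607, 0.1734]
orientation: [3.13, -0.269, -0.0]
contact_force: [0.1, 0.6, 1.1]
grip_width: 0.0341
gripper_force: 0.0
```

Emit:
step_arm(rows=[[0,0,0,0,0,0],[0,0,0,0,0,0],[0,0,0,0,0,0],[0,0,0,0,0,0],[0,0,0,0,0,0]], jaw=1)

```text
clock: 21.53
tcp_pos: [0.5353, -0.1607, 0.1728]
orientation: [-3.13, 0.269, 0.001]
contact_force: [-0.2, 0.7, 0.1]
grip_width: -0.0003
gripper_force: 0.0
```

```bash
python3 - <<'E'
from h import *
st()
u=np.array([.094,.9956,0]); m=np.array([.547,-.0107,.098])
for n in("top","side"):
    im=eyes.grab_frame(n)[:,:,::-1].copy(); cv2.imwrite(f"pics/{n}5.png",im)
    s,p=bub(n,m+u*.07,m-u*.07,im); p=p.astype(float)
    R=p[:,2]; h=.5*(R[(s>-15)&(s<20)].max()+R[s<-15].min())
    k=np.where((R>h)&(s>-22)&(s<26))[0]; g=np.where((R<h)&(p[:,1]>45)&(p[:,0]<60))[0]
    print(n,"bubble",s[k[0]],s[k[-1]],"vial",s[g[0]],s[g[-1]],"off",(s[k[0]]+s[k[-1]])/2-(s[g[0]]+s[g[-1]])/2)
E
```

```text
21.53 [ 0.5353 -0.1607  0.1728] [-3.13e+00  2.69e-01  1.00e-03] F [-0.2  0.7  0.1] [ 0.01 -0.04  0.01] w -0.0003 0.0 [ 0.21  0.37 -0.03  1.9   0.02  0.87 -1.58]
top bubble -1.5 12.0 vial -27.0 35.5 off 1.0
side bubble -3.0 13.5 vial -27.5 34.5 off 1.75
```

```bash
python3 - <<'E'
from h import *
u=np.array([.094,.9956,0]); m=np.array([.547,-.0107,.098])
for n in("top","side"):
    im=cv2.imread(f"pics/{n}5.png"); w=np.array([-u[1],u[0],0])
    for d in(-.004,0,.004):
        s,p=bub(n,m+u*.07+w*d,m-u*.07+w*d,im)
        print(n,d,[f"{a:g}:{b[1]},{b[2]}" for a,b in zip(s,p) if (-12<=a<=0 or 9<=a<=20) and a==int(a)])
E
```

```text
top -0.004 ['-12:85,25', '-11:86,27', '-10:86,28', '-9:82,29', '-8:72,27', '-7:61,26', '-6:56,27', '-5:75,41', '-4:92,53', '-3:110,69', '-2:135,107', '-1:159,145', '0:183,183', '9:185,189', '10:176,176', '11:148,138', '12:123,103', '13:101,73', '14:89,58', '15:78,43', '16:68,30', '17:75,31', '18:81,32', '19:88,33', '20:87,30']
top 0 ['-12:88,33', '-11:87,29', '-10:86,26', '-9:85,23', '-8:75,23', '-7:65,23', '-6:54,24', '-5:70,37', '-4:89,53', '-3:108,68', '-2:130,99', '-1:154,136', '0:178,174', '9:189,193', '10:186,189', '11:158,152', '12:129,114', '13:100,77', '14:89,61', '15:81,47', '16:73,35', '17:75,31', '18:79,31', '19:83,31', '20:86,30']
top 0.004 ['-12:88,35', '-11:88,34', '-10:88,32', '-9:88,31', '-8:81,30', '-7:70,29', '-6:59,27', '-5:66,38', '-4:90,62', '-3:115,86', '-2:136,108', '-1:148,127', '0:159,146', '9:176,172', '10:174,170', '11:152,143', '12:123,108', '13:94,73', '14:78,52', '15:76,43', '16:74,34', '17:74,29', '18:78,29', '19:83,29', '20:86,29']
side -0.004 ['-12:74,14', '-11:73,13', '-10:71,12', '-9:66,12', '-8:60,14', '-7:58,19', '-6:64,33', '-5:73,49', '-4:84,67
[... 158 characters left out ...]
0', '17:67,25', '18:66,12', '19:70,11', '20:73,10']
side 0 ['-12:72,8', '-11:71,9', '-10:68,8', '-9:61,6', '-8:56,7', '-7:55,15', '-6:62,31', '-5:72,49', '-4:85,69', '-3:104,94', '-2:122,118', '-1:138,138', '0:150,155', '9:166,178', '10:157,167', '11:146,154', '12:131,136', '13:110,108', '14:89,80', '15:71,52', '16:67,35', '17:65,22', '18:66,13', '19:70,12', '20:73,11']
side 0.004 ['-12:78,28', '-11:74,23', '-10:70,20', '-9:67,26', '-8:66,31', '-7:67,38', '-6:70,44', '-5:75,52', '-4:83,63', '-3:100,87', '-2:116,109', '-1:130,128', '0:138,139', '9:143,144', '10:132,132', '11:118,117', '12:103,100', '13:88,81', '14:74,62', '15:65,45', '16:68,44', '17:72,42', '18:75,38', '19:78,38', '20:80,38']
```

The bubble is within 1 mm of centre by both cameras' marks. Next comes the press.

Emit:
step_arm(rows=[[0.003,0.04,0,0,0,0],[0.006,0.08,0,0,0,0],[0.009,0.12,-0.005,0,0,0],[0.0117,0.1475,-0.015,0,0,0],[0.0117,0.1475,-0.015,0,0,0]])

```text
clock: 22.05
tcp_pos: [0.5425, -0.0674, 0.1635]
orientation: [-3.129, 0.259, 0.002]
contact_force: [0.5, 0.3, -0.1]
grip_width: -0.0003
gripper_force: 0.0
```

Emit:
step_arm(rows=[[0.003,0.04,0,0,0,0],[0.006,0.08,0,0,0,0],[0.009,0.12,-0.005,0,0,0],[0.0117,0.1475,-0.015,0,0,0],[0.0117,0.1475,-0.015,0,0,0]])

```text
clock: 22.47
tcp_pos: [0.5494, 0.0202, 0.1547]
orientation: [-3.129, 0.261, 0.001]
contact_force: [0.3, 0.5, -0.0]
grip_width: 0.0002
gripper_force: 0.0
```

Emit:
step_arm(rows=[[0,0,-0.01,0,0,0],[0,0,-0.025,0,0,0],[0,0,-0.04,0,0,0],[0,0,-0.05,0,0,0],[0,0,-0.058,0,0,0]])

```text
clock: 22.88
tcp_pos: [0.5489, 0.0151, 0.1192]
orientation: [3.129, -0.271, -0.002]
contact_force: [-0.3, -0.7, 0.3]
grip_width: 0.0002
gripper_force: 0.0
```

Emit:
step_arm(rows=[[0,0,0,0,0,0],[0,0,0,0,0,0],[0,0,-0.002,0,0,0],[0,0,-0.003,0,0,0],[0,0,-0.003,0,0,0]])

```text
clock: 23.3
tcp_pos: [0.5497, 0.0163, 0.1189]
orientation: [-3.13, 0.269, -0.001]
contact_force: [-0.8, -0.7, -0.2]
grip_width: -0.0002
gripper_force: 0.0
```

Emit:
step_arm(rows=[[0,0,-0.002,0,0,0],[0,0,-0.004,0,0,0],[0,0,-0.006,0,0,0],[0,0,-0.006,0,0,0],[0,0,-0.006,0,0,0]])

```text
clock: 23.72
tcp_pos: [0.5495, 0.0163, 0.115]
orientation: [3.13, -0.269, -0.0]
contact_force: [-0.7, 0.6, -0.2]
grip_width: 0.0001
gripper_force: 0.0
```

Emit:
step_arm(rows=[[0,0,-0.002,0,0,0],[0,0,-0.003,0,0,0],[0,0,-0.003,0,0,0],[0,0,-0.003,0,0,0]])

```text
clock: 24.05
tcp_pos: [0.5495, 0.0163, 0.1133]
orientation: [3.13, -0.269, -0.0]
contact_force: [-0.5, 1.2, -0.3]
grip_width: -0.0002
gripper_force: 0.0
```

Emit:
step_arm(rows=[[0,0,-0.001,0,0,0],[0,0,-0.002,0,0,0],[0,0,-0.002,0,0,0],[0,0,-0.002,0,0,0]])

```text
clock: 24.38
tcp_pos: [0.5496, 0.0163, 0.1122]
orientation: [3.13, -0.269, 0.0]
contact_force: [-0.4, 0.3, 0.0]
grip_width: 0.0
gripper_force: 0.3
```

Emit:
step_arm(rows=[[0,0,-0.001,0,0,0],[0,0,-0.002,0,0,0],[0,0,-0.0025,0,0,0],[0,0,-0.0025,0,0,0]])

```text
clock: 24.72
tcp_pos: [0.5497, 0.0163, 0.1109]
orientation: [-3.13, 0.269, -0.0]
contact_force: [-1.2, -1.3, 5.6]
grip_width: 0.0003
gripper_force: 2.7
```

Emit:
step_arm(rows=[[0,0,-0.001,0,0,0],[0,0,-0.002,0,0,0],[0,0,-0.0025,0,0,0],[0,0,-0.0025,0,0,0]])

```text
clock: 25.05
tcp_pos: [0.5497, 0.0163, 0.1098]
orientation: [3.13, -0.269, 0.0]
contact_force: [-2.9, 0.3, 10.6]
grip_width: 0.0
gripper_force: 4.8
```

Emit:
step_arm(rows=[[0,0,-0.0005,0,0,0],[0,0,-0.001,0,0,0],[0,0,-0.001,0,0,0],[0,0,-0.001,0,0,0],[0,0,-0.001,0,0,0]])

```text
clock: 25.47
tcp_pos: [0.5497, 0.0163, 0.1095]
orientation: [3.13, -0.269, 0.001]
contact_force: [-3.7, 0.3, 10.0]
grip_width: 0.0
gripper_force: 5.5
```

Emit:
step_arm(rows=[[0,0,0,0,0,0],[0,0,0,0,0,0],[0,0,0,0,0,0],[0,0,0,0,0,0],[0,0,0,0,0,0]])

```text
clock: 25.88
tcp_pos: [0.5497, 0.0163, 0.1095]
orientation: [-3.13, 0.269, -0.001]
contact_force: [-4.1, 0.0, 10.1]
grip_width: -0.0002
gripper_force: 5.5
```

Emit:
step_arm(rows=[[0,0,0,0,0,0],[0,0,0,0,0,0],[0,0,0,0,0,0],[0,0,0,0,0,0],[0,0,0,0,0,0]])

```text
clock: 26.3
tcp_pos: [0.5497, 0.0163, 0.1095]
orientation: [3.13, -0.269, 0.001]
contact_force: [-3.3, 0.4, 10.6]
grip_width: 0.0002
gripper_force: 5.5
```

```bash
python3 - <<'E'
from h import *
st()
T=eyes.grab_frame("top")[:,:,::-1]; S=eyes.grab_frame("side")[:,:,::-1]
a=cv2.resize(T[165:245,260:400],None,fx=5,fy=5,interpolation=cv2.INTER_CUBIC)[:260]
b=cv2.resize(S[150:210,280:380],None,fx=7,fy=7,interpolation=cv2.INTER_CUBIC)[:320]
cv2.imwrite("pics/c6.png",np.vstack([a,b]))
E
```

```text
26.3 [0.5497 0.0163 0.1095] [ 3.13e+00 -2.69e-01  1.00e-03] F [-3.3  0.4 10.6] [-0.04  0.84  0.04] w 0.0002 5.5 [-0.07  0.45 -0.09  1.97  0.06  0.73 -1.94]
```

View pics/c6.png

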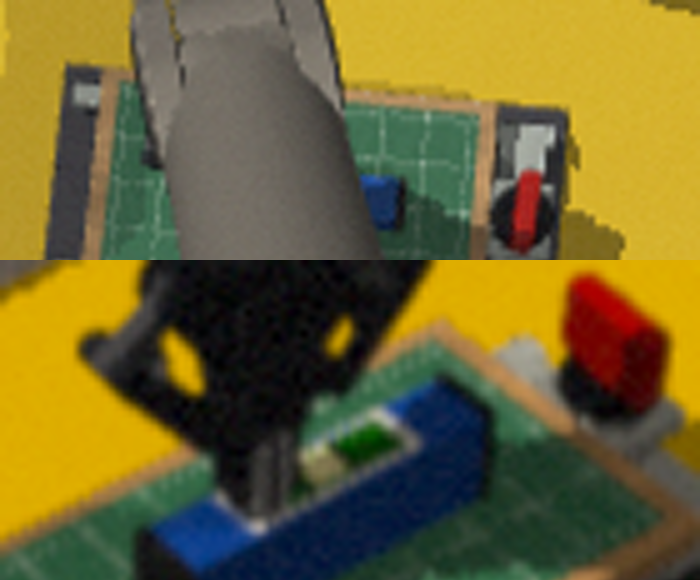

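The level is flat under the closed fingers at about 10.5 N. The bubble at (322,465) in the lower crop still sits mid-vial, so I'm handing the job in.

```bash
python3 -c "
from bench import r
print(r.hand_in())"
```

```text
the job is handed in; nothing more can be done
None
```

I handed the job in at about 26 s with both offcuts in the bin, the level lengthways mid-board, its bubble within about 1 mm of centre, and the arm still pressing at about 10.5 N; the hand-in gave no verdict.

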